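Load and hold the guide block on a drilling jig

ROBOT

A 6-joint arm with a two-finger parallel gripper is mounted at the origin on a cart in front of the work surface, level with it; the furniture and walls round the work are solid. World frame = base frame: x ahead of the robot, y to its left, z up, the work surface at z = 0. Lengths are in m, angles in rad, forces in N, time in s.
With the tool pointing down it reaches from about 0.3 to 0.775 m from the base axis. Payload 14.6 kg.
Tool frame: the origin (TCP) lies midway between the tips of the shut fingers; the grasp point (between the pads) lies 19 mm behind it; z points along the fingers, y is the line along which they close (so a half turn about z gives the same grasp; the last joint's range is limited). The gripper opens to 94 mm and grips with 3 to 60 N. Pads are 16 mm wide; open, the fingers measure 119 mm over their backs; the gripper's body (75 mm by 177 mm) begins 78 mm behind the grasp point.
Start: joints at [1.096, 0.3, 1.521, -0, 1.321, -0.067], TCP at [0.218, 0.505, 0.205] pointing down, gripper open.
Joint ranges: [-3.03, 3.03], [-0.79, 2.21], [0.23, 2.52], [-1.04, 4.18], [0, 3.07], [-2.55, 2.55]. Speed limits (rad/s): [2.22, 2.22, 2.57, 3.14, 3.14, 3.14].

INTERFACE

Orientations are given as [roll, pitch, yaw] about the fixed x, y, z axes, in that order (R = Rz(yaw) Ry(pitch) Rx(roll)).
In Python, from station import ctrl gives the robot as it stands. The module is installed in compiled form; this text tells all that it offers.
- The arm moves only by the tool servo_tool, never from a script. Its argument "plan" is a list of rows, each a list of 7 numbers: the opening in per cent of the stroke, from 0 (shut) to 100 (fully open), then the shift along the tool's x, y, z in m, then the turn, a rotation vector about the tool's x, y, z in rad. A call has exactly 8 rows; each row shifts and turns the commanded pose from where the row before left it, along the tool's axes as they then stand; what a row does not reach is not made up. A row lasts 1/8 s, in which the tool goes at most 62.5 mm and 10.7 degrees, less where a joint would pass 70% of its speed; a pose out of reach is approached as far as the arm can. A call with a gripper value outside its range is refused whole. The fingers move at their own pace and stop on an object; "force" is the grip in N (left out, the last holds). Time passes only in rows, so rows that do not move let the fingers close, or fill a call up. It gives the time, the measured TCP pose, the force, the opening and the grip force at its end, in the units of the state.
- ctrl.get_obs(): the state, without advancing time (a new reading comes with each control period).
- ctrl.camera(name): name is "scene" or "top"; returns a dict with "pixels" (384x512x3 uint8, red, green, blue), "z_map" (384x512 float32, m along the optical axis (not along the pixel's ray), 0 where there is no reading), "mtx" (3x3 intrinsics, pixels), "pose" (4x4, takes a point from camera to world coordinates). Camera axes: x right, y up, looking along -z (the intrinsics and any distortion apply to the point x, -y, -z); pixel columns grow to the right and rows downward; lengths in m; the calibration is good to about 2 mm. A picture is of the moment at which its call begins.
- ctrl.hand_in(): hands the job in; it is judged then, once.
The state is a dict: "time_s": time; "qpos": joint angles; "joint_vel": joint speeds; "tau": joint torques, N m; "ee_pos": TCP position; "eef_rot": TCP orientation; "force": force on the tool from outside, world axes, zero at the start; "moment": the same for the moment, N m; "grip_width": finger opening in m; "grip_force": force on a finger pad.
Only numpy, scipy, OpenCV 4.12 (cv2) and the standard library are available. Lean on these libraries where they do the work, as an engineer would, in place of code of your own. Each camera call takes 0.05 s, during which the arm holds its last target. There are 200 camera calls.

TASK

Swing the arm of the drilling jig round to its stop, clear of the locating pin, then set the ribbed guide block over the pin, square with the jig, so that it drops on. Press the block down against the sprung plate until it is fully home, and finish while still holding it down there with the gripper. Leave the other things on the bench where they are.

Things in the scene. Friction and masses are not known exactly. Their poses are not given: they have to be found in the camera images.
- block_centre (a point): Centre of the loose guide block, half-way up: 28 mm above its underside, 56 mm overall. Light wooden block 100 mm (its x) x 56 mm (y) x 30 mm high, with a grip rib in the middle of its top: 60 mm long along x, 18 mm thick across y, 26 mm high. A small steel bush in the top at either end. 0.13 to 0.25 kg. Stands upright on the bench, z up; either end may go first.
- block_bore (a point): Mouth of the blind bore for the pin, in the middle of the guide block's underside, straight below its centre: 15 mm wide, 2 mm chamfer, 25 mm deep.
- jig: The drilling jig, fixed to the bench: plywood base 215 mm (its x) x 140 mm (y), 18 mm thick, turned up to 20 degrees. Origin under the pin, at bench height. On the base an aluminium sprung plate 104 mm (x) x 62 mm (y) surrounds the pin, its top 32 mm above the bench. The block is square when its x is parallel to the jig's x, either way round.
- pin_tip (a point): Top of the steel locating pin, 44 mm above the bench and 12 mm above the sprung plate at rest. 12 mm thick, with a coned tip 4.5 mm high, 4 mm wide at the top. At the start the swing arm hides it from above. A block dropped on rests on the plate, its centre 60 mm above the bench; fully home, 52 mm. Axes as the jig's.
- sprung_plate (a joint): How far the sprung plate under the block is pressed down, in m: 0 at rest, 0.008 fully home. It takes about 4.5 N to start and 8.5 N to reach its bottom stop, and it springs up again when released.
- swing_arm (a joint): Angle of the swing arm about its upright pivot, in rad: 0 points along the jig's -x straight over the pin, and it grows anticlockwise seen from above (towards the jig's -y) to a stop at 1.6. It starts between 0 and 0.25, turns stiffly (about 1 N at the knob) and stays where it is left.
- swing_pivot (a point): The upright axis of the swing arm, 95 mm from the pin along the jig's +x, on a steel post 26 mm thick.
- swing_knob (a point): Centre of the round upright knob at the free end of the swing arm, 99 mm above the bench and 140 mm from the pivot. The knob is 18 mm thick and stands 36 mm above the arm's top, which is 81 mm above the bench. The arm is a wooden bar 172 x 24 x 12 mm, its underside 69 mm above the bench.
- sanding_block: Bystander: cork sanding block 64 x 113 x 32 mm, plain brick shape without a rib; origin under its centre. It may stand nearer or farther than the guide block.
- offcut_1: Bystander: timber offcut 34 x 110 x 22 mm; origin under its centre.
- offcut_3: Bystander: dark timber offcut 48 x 48 x 26 mm; origin under its centre.

How it is judged:
By the outcome, as a careful person would: the job done as asked, in the order asked, and still so for the second after the job is handed in, while the arm keeps its last pose, push and grip.
It also fails if it takes over 54 s, if anything falls off the work surface, if the arm or the gripper's body presses on something with over 40 N, if the wrist force passes 120 N, or if a joint passes its speed limit or range.

## Working session

There is one attempt and no reset: what is moved stays moved. The work goes in short steps, Python scripts to look and compute and a tool call to move; the robot and the scene stay as the last step left them, time stands still between calls to the robot, and variables do not carry over. Pictures are saved under pics/ and viewed, at most 10 in all, crops included, and the job is handed in when it is done.

Besides the shell and the picture viewer there is one more tool, called after "Call:" as a command line: name --pt "numbers of a row" for each row, then --argument value for the rest. servo_tool: Moves the arm, as the interface text tells. Its arguments: {"type":"object","properties":{"plan":{"type":"array","items":{"type":"array","items":{"type":"number"}}},"force":{"type":"number"}},"required":["plan"]}

```bash
mkdir -p pics; cat > h.py <<'E'
import numpy as np, cv2
from station import ctrl
from scipy.spatial.transform import Rotation as R
def shot(n,tag):
    c=ctrl.camera(n); cv2.imwrite(f'pics/{tag}.png',c['pixels'][:,:,::-1]); np.savez(f'pics/{tag}.npz',**{k:c[k] for k in('pixels','z_map','mtx','pose')}); return c
def cloud(c):
    z=c['z_map'];K=c['mtx'];v,u=np.mgrid[:384,:512]
    P=np.stack([(u-K[0,2])/K[0,0]*z,-(v-K[1,2])/K[1,1]*z,-z],-1)
    P=P@c['pose'][:3,:3].T+c['pose'][:3,3]; P[z==0]=np.nan
    return P
E
python3 - <<'E'
from h import *
a=shot('scene','s0');b=shot('top','t0')
cv2.imwrite('pics/both.png',np.vstack([a['pixels'],b['pixels']])[:,:,::-1])
for c in(a,b): print(c['mtx'].round(1).tolist(),c['pose'].round(3).tolist(),{k for k in c})
o=ctrl.get_obs();print(o)
E
```

```text
[[383.7, 0.0, 255.0], [0.0, 383.7, 188.1], [0.0, 0.0, 1.0]] [[0.724, 0.363, -0.586, 0.005], [-0.69, 0.37, -0.623, -0.508], [-0.009, 0.855, 0.518, 0.523], [0.0, 0.0, 0.0, 1.0]] {'z_map', 'pixels', 'mtx', 'pose'}
[[454.2, 0.0, 248.2], [0.0, 454.2, 189.4], [0.0, 0.0, 1.0]] [[-0.024, 0.985, -0.169, 0.341], [-1.0, -0.026, -0.008, 0.033], [-0.013, 0.169, 0.986, 1.067], [0.0, 0.0, 0.0, 1.0]] {'z_map', 'pixels', 'mtx', 'pose'}
{'time_s': 0.1, 'qpos': array([ 1.09641774e+00,  3.00398678e-01,  1.52150308e+00, -1.27980209e-05,
        1.32069098e+00, -6.66207216e-02]), 'joint_vel': array([-0.00207788,  0.00151978, -0.0023076 , -0.00018168, -0.00036519,
       -0.00233484]), 'tau': array([ 1.65428177e-03, -5.32648873e+01, -3.53277147e+01,  7.09788501e-02,
        2.35775043e-02, -6.09687959e-05]), 'ee_pos': array([0.21801594, 0.50469736, 0.20495905]), 'eef_rot': array([-3.14059396e+00, -5.42079638e-05,  2.73383793e+00]), 'force': array([-0.29885237,  0.48258852, -0.22705837]), 'moment': array([ 0.03714738, -0.02986021, -0.00724066]), 'grip_force': 0.0, 'grip_width': 0.09412200262815217}
```

View pics/t0.png

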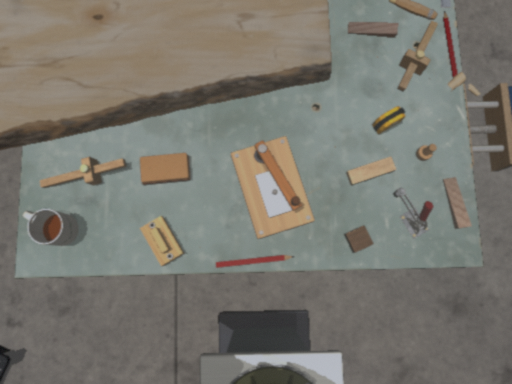

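View pics/s0.png

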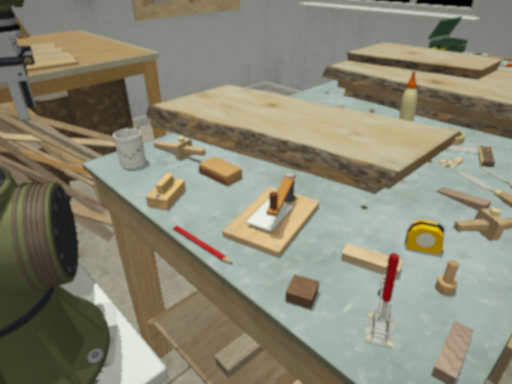

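The top view shows the guide block at about (161,240), the jig at (272,187) with its arm running from (262,147) to (296,203), and the cork block at (164,168). I need enlarged crops to tell the pivot from the knob.

```bash
python3 - <<'E'
from h import *
a=np.load('pics/s0.npz');b=np.load('pics/t0.npz')
f=lambda im,x0,y0,w,h,s:cv2.resize(im[y0:y0+h,x0:x0+w,::-1],None,fx=s,fy=s,interpolation=cv2.INTER_CUBIC)
A=f(b['pixels'],225,130,100,115,4);B=f(b['pixels'],135,210,55,60,4);C=f(a['pixels'],220,165,110,95,3.6)
im=np.zeros((600,800,3),np.uint8)
im[:460,:400]=A;im[:240,400:620]=B;im[250:250+C.shape[0],400:400+C.shape[1]]=C
cv2.imwrite('pics/crop.png',im)
P=cloud(b)
for (u,v) in [(263,147),(296,203),(280,175),(270,195),(250,170),(161,240),(150,222),(164,168),(290,270),(263,150),(294,204)]: print(u,v,P[v,u].round(3))
def seg(m,n):
    k,l,s,_=cv2.connectedComponentsWithStats(m.astype(np.uint8))
    for i in range(1,k):
        if s[i,4]>12:
            q=P[l==i]; r=cv2.minAreaRect((q[:,:2]*1000).astype(np.float32)); print(n,s[i].tolist(),q.mean(0).round(3),r)
z=P[...,2]; roi=np.zeros(z.shape,bool);roi[130:275,130:390]=1
seg(roi&(z>.085),'>85');seg(roi&(z>.066)&(z<.085),'arm');seg(roi&(z>.012)&(z<.024),'base');seg(roi&(z>.04)&(z<.066),'rib');seg(roi&(z>.024)&(z<.04),'blk')
E
```

```text
263 147 [0.604 0.006 0.086]
296 203 [ 0.473 -0.059  0.115]
280 175 [ 0.541 -0.03   0.08 ]
270 195 [ 0.504 -0.008  0.032]
250 170 [0.568 0.036 0.016]
161 240 [0.406 0.237 0.057]
150 222 [0.449 0.269 0.03 ]
164 168 [0.575 0.237 0.032]
290 270 [ 0.333 -0.05  -0.001]
263 150 [0.598 0.006 0.084]
294 204 [ 0.472 -0.056  0.108]
>85 [259, 145, 7, 6, 19] [0.604 0.009 0.087] ((603.3241577148438, 8.20475959777832), (13.362323760986328, 11.768657684326172), 87.95220184326172)
>85 [291, 196, 10, 10, 72] [ 0.478 -0.058  0.112] ((479.2472229003906, -58.83594512939453), (16.53333854675293, 16.54886245727539), 33.924652099609375)
arm [255, 140, 47, 71, 763] [ 0.544 -0.023  0.08 ] ((542.6307983398438, -24.910873413085938), (171.65243530273438, 24.863605499267578), 28.693849563598633)
base [231, 136, 84, 103, 3607] [ 0.524 -0.011  0.018] ((528.2131958007812, -14.087783813476562), (215.1309814453125, 140.27978515625), 16.142871856689453)
base [347, 157, 43, 28, 550] [ 0.557 -0.242  0.021] ((558.4657592773438, -246.21307373046875), (34.37333679199219, 104.43619537353516), 17.372661590576172)
base [177, 1
[... 797 characters left out ...]
4355469, 243.0646514892578), (59.71299743652344, 18.545774459838867), 29.838808059692383)
blk [140, 153, 49, 31, 1256] [0.576 0.237 0.032] ((576.6356811523438, 237.81732177734375), (63.65677261352539, 112.68402862548828), 3.7380354404449463)
blk [256, 171, 37, 47, 860] [ 0.504 -0.013  0.032] ((510.4495544433594, -15.987052917480469), (104.28325653076172, 56.17788314819336), 16.27004051208496)
blk [140, 216, 43, 50, 863] [0.406 0.241 0.03 ] ((406.80780029296875, 243.2303466796875), (100.15151977539062, 56.83002471923828), 29.848630905151367)
blk [346, 225, 28, 28, 358] [ 0.4   -0.208  0.026] ((399.6138610839844, -208.55319213867188), (47.62650680541992, 47.71519088745117), 23.005584716796875)
```

View pics/crop.png

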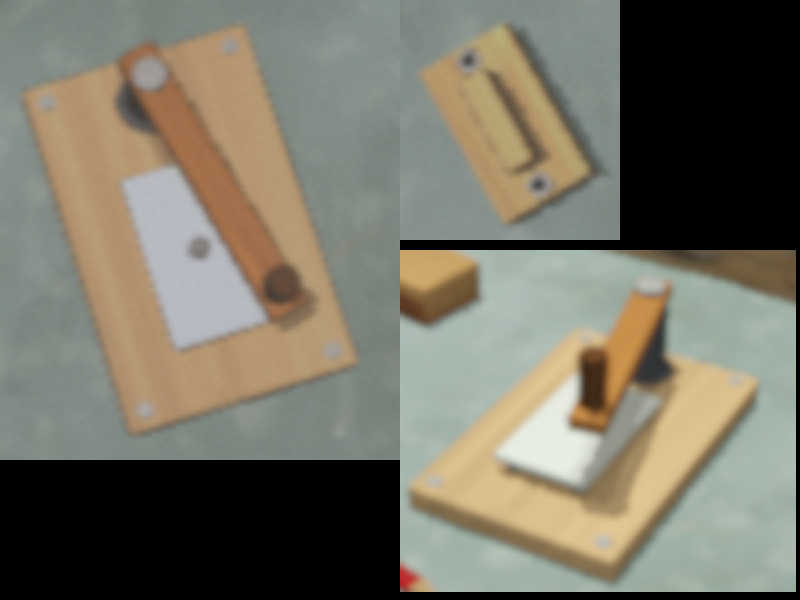

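The crops show the pivot at the far end (top image about 262,147) and the knob at the near end (296,203). The pin tip is visible at about (275,192) and the ribbed block at (161,240).

All of these fit the given sizes:
- **Pin:** (0.511, -0.018).
- **Jig:** yaw 16.2°.
- **Knob:** (0.480, -0.0585).
- **Block:** (0.407, 0.243), yaw 29.85°.

I'm moving to the knob with tool yaw 180°.

Call:
servo_tool --pt "60 0 0 0 0 0 -0.136" --pt "60 0 0 0 0 0 -0.136" --pt "60 0 0 0 0 0 -0.136" --pt "60 -0.024 -0.052 0 0 0 0" --pt "60 -0.024 -0.052 0 0 0 0" --pt "60 -0.024 -0.052 0 0 0 0" --pt "60 -0.024 -0.052 0 0 0 0" --pt "60 -0.024 -0.052 0 0 0 0" --force 20

```text
time_s: 1.1
ee_pos: [0.3385, 0.2432, 0.2054]
eef_rot: [-3.142, 0.0, -3.141]
force: [0.7, -0.7, 0.6]
grip_width: 0.0563
grip_force: 0.0
```

Call:
servo_tool --pt "60 -0.024 -0.052 0 0 0 0" --pt "60 -0.024 -0.052 0 0 0 0" --pt "60 -0.024 -0.052 0 0 0 0" --pt "60 -0.024 -0.052 0 0 0 0" --pt "60 -0.024 -0.052 0 0 0 0" --pt "60 0 0 0.02 0 0 0" --pt "60 0 0 0.02 0 0 0" --pt "60 0 0 0 0 0 0"

```text
time_s: 2.1
ee_pos: [0.4575, -0.0151, 0.1643]
eef_rot: [3.141, -0.003, 3.142]
force: [-0.1, 1.0, 0.3]
grip_width: 0.0565
grip_force: 0.0
```

Call:
servo_tool --pt "60 -0.0225 -0.0435 0 0 0 0" --pt "60 0 0 0.025 0 0 0" --pt "60 0 0 0.03 0 0 0" --pt "60 0 0 0.021 0 0 0" --pt "60 0 0 0 0 0 0" --pt "10 0 0 0 0 0 0" --pt "10 0 0 0 0 0 0" --pt "10 0 0 0 0 0 0"

```text
time_s: 3.1
ee_pos: [0.481, -0.0586, 0.0901]
eef_rot: [-3.141, 0.001, -3.141]
force: [0.7, 0.2, -1.0]
grip_width: 0.0297
grip_force: 0.0
```

```bash
python3 - <<'E'
from h import *
p=np.array([.603,.0083]);j=np.radians(16.15)
prev=None
for t in np.linspace(.219,1.615,13):
    k=p+.14*np.array([-np.cos(j+t),-np.sin(j+t)])
    if prev is not None: d=k-prev; print(round(t,3),k.round(4),'tool',(-d[0]).round(4),d[1].round(4))
    prev=k
o=ctrl.get_obs();print(o['ee_pos'],o['grip_width'],o['grip_force'],o['force'])
E
```

```text
0.335 [ 0.4888 -0.0727] tool -0.0086 -0.0138
0.452 [ 0.499  -0.0854] tool -0.0102 -0.0127
0.568 [ 0.5106 -0.0969] tool -0.0116 -0.0114
0.684 [ 0.5234 -0.1069] tool -0.0128 -0.01
0.801 [ 0.5373 -0.1153] tool -0.0139 -0.0085
0.917 [ 0.5521 -0.1221] tool -0.0148 -0.0068
1.033 [ 0.5676 -0.1272] tool -0.0155 -0.005
1.15 [ 0.5836 -0.1303] tool -0.016 -0.0032
1.266 [ 0.5998 -0.1317] tool -0.0162 -0.0013
1.382 [ 0.6161 -0.1311] tool -0.0163 0.0006
1.499 [ 0.6321 -0.1286] tool -0.0161 0.0025
1.615 [ 0.6478 -0.1243] tool -0.0157 0.0043
[ 0.48102649 -0.05857285  0.09011006] 0.029736565756417727 0.0 [ 0.67092996  0.24067917 -1.02496517]
```

Call:
servo_tool --pt "5 0 0 0 0 0 0" --pt "5 0 0 0 0 0 0" --pt "5 0 0 0 0 0 0" --pt "5 0 0 0 0 0 0" --pt "5 -0.0085 -0.014 0 0 0 0" --pt "5 -0.01 -0.0125 0 0 0 0" --pt "5 -0.0115 -0.0115 0 0 0 0" --pt "5 -0.013 -0.01 0 0 0 0"

```text
time_s: 4.1
ee_pos: [0.5247, -0.1073, 0.0897]
eef_rot: [3.141, 0.001, -3.142]
force: [-0.7, 5.2, 6.7]
grip_width: 0.0174
grip_force: 20.0
```

Call:
servo_tool --pt "5 -0.014 -0.0085 0 0 0 0" --pt "5 -0.015 -0.007 0 0 0 0" --pt "5 -0.0155 -0.005 0 0 0 0" --pt "5 -0.016 -0.003 0 0 0 0" --pt "5 -0.016 -0.0015 0 0 0 0" --pt "5 -0.0165 0.0005 0 0 0 0" --pt "5 -0.016 0.0025 0 0 0 0" --pt "5 -0.008 0.002 0 0 0 0"

```text
time_s: 5.1
ee_pos: [0.6421, -0.1296, 0.0898]
eef_rot: [-3.137, 0.002, 3.141]
force: [1.7, -15.7, 3.0]
grip_width: 0.0173
grip_force: 20.0
```

Call:
servo_tool --pt "5 -0.004 -0.001 0 0 0 0" --pt "5 -0.003 0 0 0 0 0" --pt "5 -0.002 0 0 0 0 0" --pt "5 0 0 0 0 0 0" --pt "5 0 0 0 0 0 0" --pt "5 0 0 0 0 0 0" --pt "5 0 0 0 0 0 0" --pt "5 0 0 0 0 0 0"

```text
time_s: 6.1
ee_pos: [0.6504, -0.1278, 0.0896]
eef_rot: [3.141, 0.001, -3.142]
force: [-0.1, 3.6, 5.7]
grip_width: 0.0171
grip_force: 19.8
```

```bash
python3 - <<'E'
from h import *
b=shot('top','t1');P=cloud(b);o=ctrl.get_obs();print(o['ee_pos'],o['force'])
z=P[...,2]
m=(z>.036)&(z<.05)
m[:180]=0;m[205:]=0;m[:,:260]=0;m[:,290:]=0
print(P[m].round(4).tolist())
for lo,hi,n in((.027,.036,'plate'),(.066,.085,'arm'),(.012,.024,'base')):
    m=((z>lo)&(z<hi));m[:135]=0;m[245:]=0;m[:,:225]=0;m[:,325:]=0
    k,l,s,_=cv2.connectedComponentsWithStats(m.astype(np.uint8))
    i=1+np.argmax(s[1:,4]);print(n,s[i,4],cv2.minAreaRect((P[l==i][:,:2]*1000).astype(np.float32)))
cv2.imwrite('pics/c1.png',cv2.resize(b['pixels'][100:250,215:365,::-1],None,fx=4,fy=4,interpolation=2))
E
```

```text
[ 0.65040953 -0.12782842  0.08964999] [-1.51720379  3.17421252  5.25355203]
[[0.5369, 0.0093, 0.0361], [0.5333, -0.0251, 0.0377], [0.5244, -0.0087, 0.0379], [0.5196, -0.0178, 0.0372], [0.5167, -0.0176, 0.0405], [0.5172, -0.02, 0.0373], [0.514, -0.0151, 0.0431], [0.5142, -0.0174, 0.0416], [0.5141, -0.0197, 0.0417], [0.514, -0.022, 0.0419], [0.5119, -0.015, 0.0418], [0.5115, -0.0172, 0.0435], [0.5117, -0.0196, 0.0424], [0.5115, -0.0218, 0.043], [0.512, -0.0243, 0.0397], [0.5095, -0.015, 0.0422], [0.509, -0.0171, 0.0449], [0.5097, -0.0196, 0.0405], [0.5089, -0.0217, 0.0447], [0.5095, -0.0242, 0.0408], [0.5076, -0.015, 0.0397], [0.5071, -0.0172, 0.0422], [0.5074, -0.0195, 0.0405], [0.5074, -0.0219, 0.0397], [0.5052, -0.0172, 0.0396], [0.5053, -0.0195, 0.0386], [0.4853, 0.0016, 0.0368]]
plate 775 ((511.2105712890625, -18.31549072265625), (104.94618225097656, 61.45953369140625), 15.535123825073242)
arm 441 ((611.6815185546875, -23.96410369873047), (26.115591049194336, 101.38152313232422), 15.98831558227539)
base 2249 ((528.3497924804688, -13.943161010742188), (214.9750518798828, 140.0748291015625), 16.12755012512207)
```

View pics/c1.png

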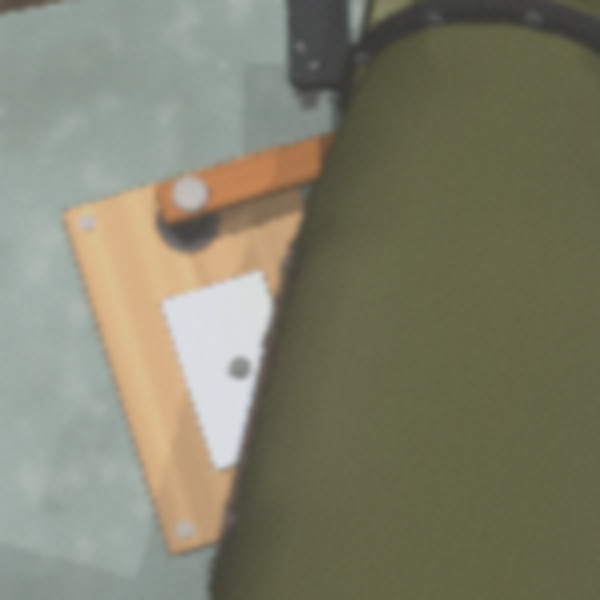

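The arm now lies nearly across the jig, with the pivot at crop (188,193) and the pin in the open at (239,368). I'll push further until the stop is felt.

Call:
servo_tool --pt "5 -0.004 0.001 0 0 0 0" --pt "5 -0.004 0.001 0 0 0 0" --pt "5 0 0 0 0 0 0" --pt "5 0 0 0 0 0 0" --pt "5 0 0 0 0 0 0" --pt "5 0 0 0 0 0 0" --pt "5 0 0 0 0 0 0" --pt "5 0 0 0 0 0 0"

```text
time_s: 7.15
ee_pos: [0.6581, -0.1264, 0.0893]
eef_rot: [-3.141, 0.001, 3.141]
force: [2.6, -5.5, -0.4]
grip_width: 0.0139
grip_force: 17.7
```

Call:
servo_tool --pt "80 0.008 -0.002 0 0 0 0" --pt "80 0 0 0 0 0 0" --pt "80 0 0 -0.03 0 0 0" --pt "80 0 0 -0.05 0 0 0" --pt "80 0.035 0.05 0 0 0 0" --pt "80 0.035 0.05 0 0 0 0" --pt "80 0.035 0.05 0 0 0 0" --pt "80 0.035 0.05 0 0 0 0"

```text
time_s: 8.15
ee_pos: [0.5083, 0.074, 0.1695]
eef_rot: [3.141, 0.0, -3.141]
force: [0.6, 0.7, 0.8]
grip_width: 0.075
grip_force: 0.0
```

Call:
servo_tool --pt "80 0.035 0.05 0 0 0 0" --pt "80 0.035 0.05 0 0 0 0" --pt "80 0.03 0.05 0 0 0 0" --pt "80 0 0.017 0 0 0 -0.174" --pt "80 0 0 0 0 0 -0.174" --pt "80 0 0 0 0 0 -0.174" --pt "80 0 0 0 0 0 0" --pt "80 0 0 0 0 0 0"

```text
time_s: 9.15
ee_pos: [0.4096, 0.2395, 0.1695]
eef_rot: [3.141, -0.0, -2.623]
force: [0.2, -0.3, 0.5]
grip_width: 0.0751
grip_force: 0.0
```

```bash
python3 - <<'E'
from h import *
b=shot('top','t2');P=cloud(b);o=ctrl.get_obs();print(o['ee_pos'],o['eef_rot'],o['grip_width'])
z=P[...,2]
for lo,hi,n in((.027,.036,'plate'),(.066,.085,'arm'),(.036,.05,'pin'),(.09,.13,'knob'),(.012,.024,'base')):
    m=((z>lo)&(z<hi));m[:125]=0;m[245:]=0;m[:,:225]=0;m[:,345:]=0
    k,l,s,_=cv2.connectedComponentsWithStats(m.astype(np.uint8))
    i=1+np.argmax(s[1:,4]);print(n,s[i,4],P[l==i].mean(0).round(4),cv2.minAreaRect((P[l==i][:,:2]*1000).astype(np.float32)))
cv2.imwrite('pics/c2.png',b['pixels'][:,:,::-1])
E
```

```text
[0.40965883 0.23942434 0.16943972] [ 3.14149770e+00 -6.14810976e-05 -2.62277224e+00] 0.07558400279673906
plate 1146 [ 0.5108 -0.0186  0.0315] ((511.3131408691406, -18.658241271972656), (103.85189056396484, 61.904476165771484), 16.116182327270508)
arm 750 [ 0.6187 -0.0533  0.08  ] ((621.4063720703125, -57.59918975830078), (25.150806427001953, 171.3062744140625), 16.203004837036133)
pin 22 [ 0.5108 -0.019   0.0406] ((510.8716735839844, -18.464908599853516), (9.799171447753906, 10.361841201782227), 46.92841339111328)
knob 60 [ 0.6369 -0.125   0.1092] ((637.6331787109375, -125.30583190917969), (15.97668170928955, 11.07381534576416), 79.79786682128906)
base 3695 [ 0.5185 -0.0126  0.0177] ((528.4314575195312, -14.064231872558594), (215.62525939941406, 140.2882843017578), 16.10013198852539)
```

View pics/c2.png

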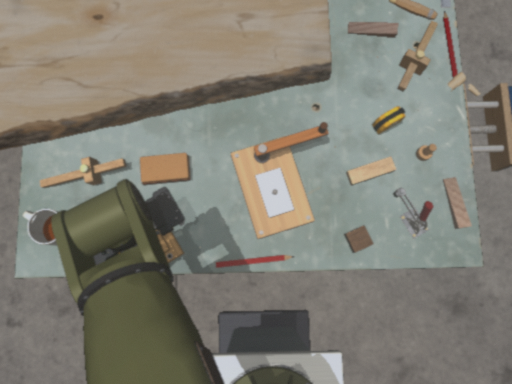

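The view shows the arm perpendicular to the jig, with its knob at (323,130), but at about 1.57 rad. My release dragged it a few mm back from the stop. I'll go back and push it home from behind with shut fingers, so that retreating cannot drag it.

Call:
servo_tool --pt "0 0 0 0 0 0 0.1185" --pt "0 0 0 0 0 0 0.1185" --pt "0 -0.0115 -0.0595 0 0 0 0" --pt "0 -0.0115 -0.0595 0 0 0 0" --pt "0 -0.0115 -0.0595 0 0 0 0" --pt "0 -0.0115 -0.0595 0 0 0 0" --pt "0 -0.0115 -0.0595 0 0 0 0" --pt "0 -0.0115 -0.0595 0 0 0 0"

```text
time_s: 10.2
ee_pos: [0.577, -0.0857, 0.1695]
eef_rot: [3.142, 0.0, -2.859]
force: [0.9, 0.7, 0.5]
grip_width: 0.0009
grip_force: 0.0
```

Call:
servo_tool --pt "0 -0.0125 -0.0595 0 0 0 0" --pt "0 0 0 0.03 0 0 0" --pt "0 0 0 0.03 0 0 0" --pt "0 0 0 0.018 0 0 0" --pt "0 0 0 0 0 0 0" --pt "0 -0.008 0 0 0 0 0" --pt "0 -0.006 0 0 0 0 0" --pt "0 0 0 0 0 0 0"

```text
time_s: 11.2
ee_pos: [0.6191, -0.1331, 0.092]
eef_rot: [-3.141, 0.001, -2.856]
force: [0.1, -0.9, -0.5]
grip_width: 0.0003
grip_force: 0.0
```

Call:
servo_tool --pt "0 -0.004 0.0005 0 0 0 0" --pt "0 -0.003 0.0005 0 0 0 0" --pt "0 -0.003 0 0 0 0 0" --pt "0 -0.002 0 0 0 0 0" --pt "0 0 0 0 0 0 0" --pt "0 0 0 0 0 0 0" --pt "0 0 0 0 0 0 0" --pt "0 0 0 0 0 0 0"

```text
time_s: 12.2
ee_pos: [0.6279, -0.1297, 0.0914]
eef_rot: [3.141, -0.005, -2.857]
force: [-17.3, -3.0, 8.0]
grip_width: 0.0004
grip_force: 8.6
```

The stop is felt at 17 N. Backing off and returning to the block.

Call:
servo_tool --pt "0 0.02 0 0 0 0 0" --pt "0 0 0 -0.045 0 0 0" --pt "70 0 0 -0.045 0 0 0" --pt "70 0.0125 0.06 0 0 0 0" --pt "70 0.0125 0.06 0 0 0 0" --pt "70 0.0125 0.06 0 0 0 0" --pt "70 0.0125 0.06 0 0 0 0" --pt "70 0.0125 0.06 0 0 0 0"

```text
time_s: 13.2
ee_pos: [0.4651, 0.1372, 0.1817]
eef_rot: [3.141, 0.001, -2.857]
force: [1.0, 0.6, -0.3]
grip_width: 0.0571
grip_force: 0.0
```

Call:
servo_tool --pt "70 0.0125 0.06 0 0 0 0" --pt "70 0.0125 0.06 0 0 0 0" --pt "70 0 0 0 0 0 -0.12" --pt "70 0 0 0 0 0 -0.119" --pt "70 0 0 0 0 0 0" --pt "70 0 0 0 0 0 0" --pt "70 0 0 0 0 0 0" --pt "70 0 0 0 0 0 0"

```text
time_s: 14.2
ee_pos: [0.4085, 0.2436, 0.1814]
eef_rot: [3.142, -0.0, -2.618]
force: [0.3, -0.1, 0.8]
grip_width: 0.0655
grip_force: 0.0
```

```bash
python3 - <<'E'
from h import *
b=shot('top','t3');a=shot('scene','s3');P=cloud(b);o=ctrl.get_obs();print(o['ee_pos'],o['eef_rot'],o['grip_width'],o['force'])
z=P[...,2]
for lo,hi,n in((.066,.085,'arm'),(.09,.13,'knob')):
    m=((z>lo)&(z<hi));m[:115]=0;m[245:]=0;m[:,:225]=0;m[:,345:]=0
    k,l,s,_=cv2.connectedComponentsWithStats(m.astype(np.uint8))
    i=1+np.argmax(s[1:,4]);print(n,s[i,4],P[l==i].mean(0).round(4),cv2.minAreaRect((P[l==i][:,:2]*1000).astype(np.float32)))
Q=cloud(a);z=Q[...,2];X,Y=Q[...,0],Q[...,1];near=(abs(X-.407)<.07)&(abs(Y-.243)<.07)
for lo,hi in((.045,.062),(.024,.036)):
    m=near&(z>lo)&(z<hi);q=Q[m];print(len(q),q.mean(0) if len(q) else 0,cv2.minAreaRect((q[:,:2]*1000).astype(np.float32)))
W=R.from_euler('xyz',o['eef_rot']).as_matrix();print('tool d',W.T@(np.array([.4068,.2432,.052])-o['ee_pos']))
E
```

```text
[0.40845342 0.243692   0.18145001] [ 3.14158350e+00  7.78469050e-06 -2.61796854e+00] 0.06550728452795303 [0.03739185 0.30438123 0.40909869]
arm 741 [ 0.6202 -0.0528  0.08  ] ((623.1508178710938, -57.019500732421875), (25.66663360595703, 171.64369201660156), 18.09119415283203)
knob 79 [ 0.6427 -0.1246  0.1104] ((644.0177612304688, -125.51214599609375), (16.283239364624023, 15.86962604522705), 42.49079895019531)
136 [0.401208   0.23873468 0.05184275] ((403.83209228515625, 242.18228149414062), (63.06520080566406, 17.294410705566406), 28.12525177001953)
376 [0.39601671 0.23003488 0.0283519 ] ((404.3798828125, 243.349609375), (103.5848388671875, 57.17851638793945), 30.116065979003906)
tool d [0.0016789  0.00039948 0.12945   ]
```

The arm is at its stop (about 92° by its outline). Now to grasp the rib.

Call:
servo_tool --pt "70 0.002 0.0005 0.04 0 0 0" --pt "70 0 0 0.045 0 0 0" --pt "70 0 0 0.04 0 0 0" --pt "70 0 0 0.022 0 0 0" --pt "70 0 0 0 0 0 0" --pt "5 0 0 0 0 0 0" --pt "5 0 0 0 0 0 0" --pt "5 0 0 0 0 0 0" --force 40

```text
time_s: 15.3
ee_pos: [0.4068, 0.2433, 0.0352]
eef_rot: [-3.142, 0.001, -2.617]
force: [0.3, -0.4, -0.6]
grip_width: 0.0394
grip_force: 0.0
```

Call:
servo_tool --pt "5 0 0 0 0 0 0" --pt "5 0 0 0 0 0 0" --pt "5 0 0 0 0 0 0" --pt "5 0 0 0 0 0 0" --pt "5 0 0 -0.02 0 0 0" --pt "5 0 0 -0.03 0 0 0" --pt "5 0 0 -0.03 0 0 0" --pt "5 0 0 -0.02 0 0 0"

```text
time_s: 16.3
ee_pos: [0.4065, 0.2432, 0.1355]
eef_rot: [-3.142, 0.001, -2.617]
force: [-0.3, -0.2, -1.8]
grip_width: 0.0175
grip_force: 40.0
```

Holding the block (width 17.5 mm, weight 1.8 N). Now turning it square and carrying it over the pin.

Call:
servo_tool --pt "5 0 0 0 0 0 0.1215" --pt "5 0 0 0 0 0 0.1215" --pt "5 -0.0055 -0.056 0 0 0 0" --pt "5 -0.0055 -0.056 0 0 0 0" --pt "5 -0.0055 -0.056 0 0 0 0" --pt "5 -0.0055 -0.056 0 0 0 0" --pt "5 -0.0055 -0.056 0 0 0 0" --pt "5 0 0 0 0 0 0"

```text
time_s: 17.3
ee_pos: [0.511, -0.0211, 0.1339]
eef_rot: [3.142, -0.001, -2.864]
force: [-0.1, 0.2, -1.8]
grip_width: 0.0178
grip_force: 40.0
```

```bash
python3 - <<'E'
from h import *
a=shot('scene','s4');b=shot('top','t4');o=ctrl.get_obs();print(o['ee_pos'],o['eef_rot'],o['grip_width'],o['force'])
W=R.from_euler('xyz',o['eef_rot']).as_matrix();print('tool d',W.T@(np.array([.511,-.0186,.09])-o['ee_pos']))
im=cv2.resize(a['pixels'][110:270,190:360,::-1],None,fx=3.5,fy=3.5,interpolation=2)
cv2.imwrite('pics/c4.png',im)
def blockpose(c,lo,hi):
    Q=cloud(c);z=Q[...,2];t=W.T@(Q-o['ee_pos'])[...,None];t=t[...,0]
    m=(abs(t[...,0])<.07)&(abs(t[...,1])<.045)&(z>lo)&(z<hi);q=t[m]
    print(len(q),q.min(0),q.max(0),cv2.minAreaRect((q[:,:2]*1000).astype(np.float32)) if len(q)>4 else '')
for c in(a,b): blockpose(c,.122,.136);blockpose(c,.097,.136)
E
```

```text
[ 0.51016131 -0.01823204  0.13395352] [ 3.14095730e+00 -9.91529739e-04 -2.86146535e+00] 0.01776734783708318 [-0.43108075  0.59724436 -2.39625269]
tool d [-0.00074785 -0.00061342  0.04395242]
509 [-0.04868833 -0.02962043 -0.00186937] [0.05270089 0.02739636 0.01192468] ((1.94268798828125, -1.1408882141113281), (101.49357604980469, 56.678123474121094), 0.2476876825094223)
960 [-0.05095762 -0.02990435 -0.00186937] [0.05437129 0.02739636 0.03678603] ((1.6871757507324219, -1.269744873046875), (105.33987426757812, 57.24406814575195), 0.05483133718371391)
11 [-0.03340067  0.0239814   0.00361356] [-0.02093554  0.02744637  0.00779341] ((-27.164230346679688, 25.726776123046875), (12.425792694091797, 3.408864736557007), 0.8313702940940857)
19 [-0.03994113  0.0239814   0.00361356] [-0.02093554  0.02765977  0.03153711] ((-30.44284439086914, 25.754947662353516), (3.5304410457611084, 19.048595428466797), 89.01604461669922)
```

View pics/c4.png

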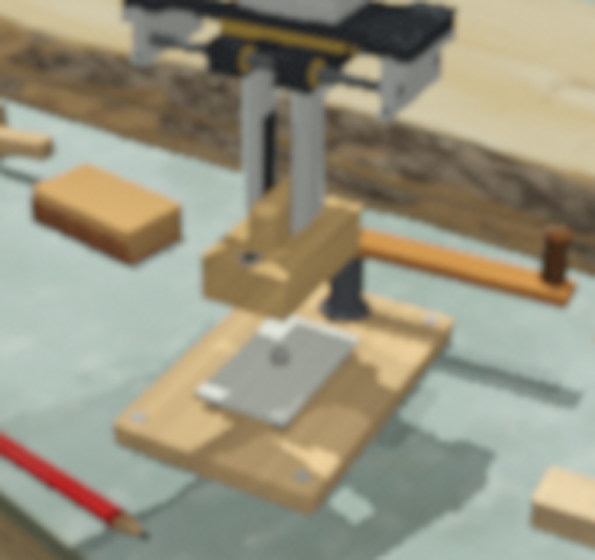

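The crop shows the block level, squared and held above the plate, with the pin at (280,353) in the open. I'll check the block-to-pin offset within the same scene-camera image.

```bash
python3 - <<'E'
from h import *
a=np.load('pics/s4.npz');Q=cloud(a);z=Q[...,2]
near=np.hypot(Q[...,0]-.511,Q[...,1]+.019)
q=Q[(near<.02)&(z>.036)&(z<.05)];print('pin',len(q),q.mean(0))
a0=np.load('pics/s3.npz');Q=cloud(a0);z=Q[...,2]
m=(np.hypot(Q[...,0]-.511,Q[...,1]+.019)<.075)&(z>.027)&(z<.037);q=Q[m];print('plate',cv2.minAreaRect((q[:,:2]*1000).astype(np.float32)))
q=Q[(np.hypot(Q[...,0]-.511,Q[...,1]+.019)<.02)&(z>.036)&(z<.05)];print('pin',len(q),q.mean(0))
o=ctrl.get_obs();W=R.from_euler('xyz',o['eef_rot']).as_matrix();print('block scene',o['ee_pos']+W@[.0018,-.0012,0], o['ee_pos'])
E
```

```text
pin 19 [ 0.50733719 -0.01982877  0.03910944]
plate ((508.8404541015625, -18.566871643066406), (107.32918548583984, 63.96133804321289), 16.977153778076172)
pin 17 [ 0.50751112 -0.01952506  0.03955759]
block scene [ 0.50876325 -0.01988293  0.13395454] [ 0.51016131 -0.01823204  0.13395352]
```

Call:
servo_tool --pt "5 0 0 0.02 0 0 0" --pt "5 0 0 0.015 0 0 0" --pt "5 0 0 0.01 0 0 0" --pt "5 0 0 0.008 0 0 0" --pt "5 0 0 0.006 0 0 0" --pt "5 0 0 0.005 0 0 0" --pt "5 0 0 0 0 0 0" --pt "5 0 0 0 0 0 0"

```text
time_s: 18.4
ee_pos: [0.5107, -0.0182, 0.0707]
eef_rot: [-3.141, 0.0, -2.86]
force: [0.5, -0.0, -2.2]
grip_width: 0.0177
grip_force: 40.0
```

The pin is in the bore with no side force. Now pressing down.

Call:
servo_tool --pt "5 0 0 0.003 0 0 0" --pt "5 0 0 0.003 0 0 0" --pt "5 0 0 0.003 0 0 0" --pt "5 0 0 0.002 0 0 0" --pt "5 0 0 0.001 0 0 0" --pt "5 0 0 0 0 0 0" --pt "5 0 0 0 0 0 0" --pt "5 0 0 0 0 0 0"

```text
time_s: 19.4
ee_pos: [0.5107, -0.0182, 0.0587]
eef_rot: [-3.141, 0.001, -2.86]
force: [-1.3, 0.1, 7.0]
grip_width: 0.0178
grip_force: 40.0
```

Call:
servo_tool --pt "5 0 0 0.001 0 0 0" --pt "5 0 0 0.001 0 0 0" --pt "5 0 0 0.001 0 0 0" --pt "5 0 0 0 0 0 0" --pt "5 0 0 0 0 0 0" --pt "5 0 0 0 0 0 0" --pt "5 0 0 0 0 0 0" --pt "5 0 0 0 0 0 0"

```text
time_s: 20.4
ee_pos: [0.5111, -0.0182, 0.0583]
eef_rot: [-3.141, 0.002, -2.86]
force: [-16.4, 0.6, 41.4]
grip_width: 0.0176
grip_force: 40.0
```

```bash
python3 - <<'E'
from h import *
a=shot('scene','s5');o=ctrl.get_obs();print(o['ee_pos'],o['eef_rot'],o['grip_width'],o['force'])
Q=cloud(a);W=R.from_euler('xyz',o['eef_rot']).as_matrix();t=(Q-o['ee_pos'])@W
m=(abs(t[...,0])<.06)&(abs(t[...,1])<.04)
for lo,hi in((.047,.06),(.07,.088)):
    q=Q[m&(Q[...,2]>lo)&(Q[...,2]<hi)];print(len(q),np.median(q[:,2]) if len(q) else '')
cv2.imwrite('pics/c5.png',cv2.resize(a['pixels'][130:270,190:360,::-1],None,fx=3.5,fy=3.5,interpolation=2))
E
```

```text
[ 0.51114794 -0.01818457  0.05831499] [-3.14085892e+00  1.78346542e-03 -2.86029855e+00] 0.01790183166836025 [-15.30484601   1.11309059  41.26556413]
472 0.05212639196401839
217 0.0777988540114396
```

View pics/c5.png

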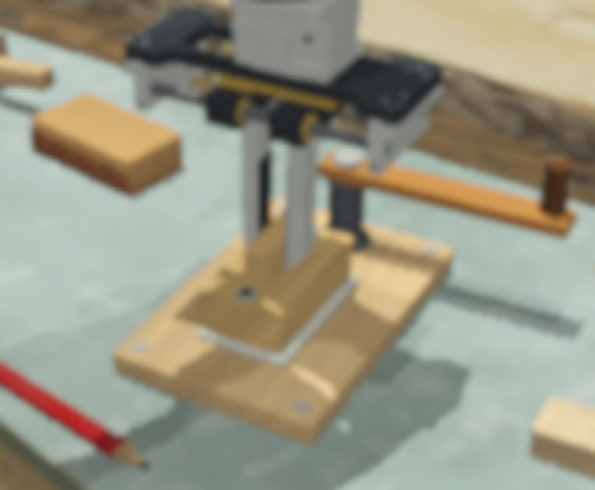

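The block is on the bottom stop: force rose to 41 N with only 0.4 mm of travel, and the crop shows it square on the plate. I'll ease off a little while staying well above 8.5 N.

Call:
servo_tool --pt "5 0 0 -0.0005 0 0 0" --pt "5 0 0 -0.0007 0 0 0" --pt "5 0 0 0 0 0 0" --pt "5 0 0 0 0 0 0" --pt "5 0 0 0 0 0 0" --pt "5 0 0 0 0 0 0" --pt "5 0 0 0 0 0 0" --pt "5 0 0 0 0 0 0"

```text
time_s: 21.45
ee_pos: [0.511, -0.0182, 0.0585]
eef_rot: [-3.141, 0.001, -2.86]
force: [-9.3, 1.2, 26.7]
grip_width: 0.0177
grip_force: 40.0
```

```bash
python3 -c "
from station import ctrl
print(ctrl.hand_in())"
```

```text
the job is handed in; nothing more can be done
None
```

I handed the job in at about 21.5 s: the swing arm is at its stop, and the guide block is square on the pin, held fully down against the bottom stop with about 27 N.

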